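# Release the nut driver and hold the hidden bolt head still

### The job

Press the red plunger on the fixture all the way down to its stop and keep it there for a second: that sets the spring-wound nut driver turning, and the bolt slowly turns with it. Then reach down from above into the narrow gap behind the blue bracket, grasp the hidden hex bolt head between the fingers and stop it from turning; finish while still holding the head firmly, and leave the loose nut, spare bolt and sanding block where they are.

Things in the scene. Friction and masses are not known exactly. Their poses are not given: they have to be found in the camera images.
- fixture: Bolting fixture fixed to the bench, base plate 140 x 190 x 6 mm. Origin on the bench top under the middle of the blue bracket upright; x away from the robot (yaw within 0.35 rad), y left, z up. Upright: x -4 to 4 mm, y +-40 mm, top z 96 mm. In front of it: steel drum, yellow disc (56 mm), nut, on the bolt axis, reaching x -58 mm, z 112 mm at most; plunger guide at front left.
- gap (a point): Middle of the mouth of the gap behind the bracket, at fixture (26, 0, 90) mm. The gap is 44 mm wide (fixture x 4 to 48 mm), open at the top and at both ends, its floor at z 6 mm; behind it stands a dark steel fence (x 48 to 60 mm, y +-75 mm, top z 86 mm).
- bolt_head (a point): Steel hex bolt head hidden in the gap. This point: its centre, at fixture (22, 0, 66) mm. x: the level bolt axis (fixture x). 30 mm across flats, 34.6 over corners, 18 mm long. It turns about x with the driver; at driver 0 two flats face fixture +-y. Grasp with fingers down, closing along fixture y; about 30 N of grip holds it at any angle, on flats or corners.
- driver (a joint): Angle of the driver disc, nut and bolt (one turning unit), rad: 0 while caught by the plunger; once released it grows steadily at about 0.2 rad/s, driven with about 0.1 N m through a slow damper, and keeps on unless the bolt head is held.
- plunger (a joint): Travel of the red plunger, m: 0 up, 0.010 fully down on its stop. Spring: 4 N at the top, 8 N at the stop; it springs back when let go. Kept at its stop for half a second it lets the driver go, for good; let up sooner, it may catch it again.
- plunger_top (a point): Centre of the top face of the red round plunger head (30 mm diameter, 12 mm thick), at fixture (-38, 70, 80) mm when up; it moves straight down when pressed.
- hex_nut: Loose steel nut, 29 x 34 x 16 mm, lying on the bench right of the fixture; origin under its centre.
- spare_bolt: Loose steel bolt standing on its head on the bench right of the fixture, 50 mm tall; origin under its centre.
- sanding_block: Loose brown sanding block, 65 x 112 x 32 mm, lying on the bench left of the fixture; origin under its centre.
Things that resemble listed ones, but are neither listed nor needed, are in the scene too. There is more than one size of the fixture; the one meant has the size given above.

How it is judged:
By the outcome, as a careful person would: the job done as asked, in the order asked, and still so for the second after the job is handed in, while the arm keeps its last pose, push and grip.
It also fails if it takes over 38 s, if anything falls off the work surface, if the arm or the gripper's body presses on something with over 40 N, if the wrist force passes 120 N, or if a joint passes its speed limit or range.

### The arm

A 6-joint arm with a two-finger parallel gripper is mounted at the origin on a cart in front of the work surface, level with it; the furniture and walls round the work are solid. World frame = base frame: x ahead of the robot, y to its left, z up, the work surface at z = 0. Lengths are in mm, angles in rad, forces in N, time in s.
With the tool pointing down it reaches from about 325 to 900 mm from the base axis. Payload 6.1 kg.
Tool frame: the origin (TCP) lies midway between the tips of the shut fingers; the grasp point (between the pads) lies 19 mm behind it; z points along the fingers, y is the line along which they close (so a half turn about z gives the same grasp; the last joint's range is limited). The gripper opens to 87 mm and grips with 3 to 60 N. Pads are 19 mm wide; open, the fingers measure 117 mm over their backs; the gripper's body (75 mm by 190 mm) begins 51 mm behind the grasp point.
Start: joints at [1, 0.22, 1.526, -0, 1.395, -0.126], TCP at [268.921, 564.178, 222.538] pointing down, gripper open.
Joint ranges: [-2.98, 2.98], [-0.91, 2.08], [0.09, 2.57], [-1.24, 4.39], [0.2, 2.65], [-2.68, 2.68]. Speed limits (rad/s): [2.57, 2.57, 3.01, 3.14, 3.14, 3.14].

### API

Orientations are given as [roll, pitch, yaw] about the fixed x, y, z axes, in that order (R = Rz(yaw) Ry(pitch) Rx(roll)).
In Python, from workcell import r, imaging gives the robot as it stands.
- The arm moves only by the tool carry_out, never from a script. Its argument "series" is text: rows parted by semicolons, each of 7 numbers parted by spaces: the shift along the tool's x, y, z in mm, then the turn, a rotation vector about the tool's x, y, z in degrees, then the closure, from 0 (fully open) to 1 (shut). A call has 1 to 10 rows; each row shifts and turns the commanded pose from where the row before left it, along the tool's axes as they then stand; what a row does not reach is not made up. A row lasts 1/12 s, in which the tool goes at most 41.7 mm and 7.16 degrees, less where a joint would pass 70% of its speed; a pose out of reach is approached as far as the arm can. A call with a gripper value outside its range is refused whole. The fingers move at their own pace and stop on an object; "grip_force" is the grip in N (left out, the last holds). Time passes only in rows, so rows that do not move let the fingers close. It gives the time, the measured TCP pose, the force, the opening and the grip force at its end, in the units of the state.
- r.sense(): the state, without advancing time (a new reading comes with each control period).
- imaging.camera(name): name is "scene" or "top"; returns a dict with "frame" (400x640x3 uint8, blue, green, red), "depth" (400x640 float32, mm along the optical axis (not along the pixel's ray), 0 where there is no reading), "mtx" (3x3 intrinsics, pixels), "k1" (the pictures are not rectified: a ray, as slopes to the right and down, at radius r is drawn at 1 + k1 r^2 times it, then the intrinsics apply), "cam_to_world" (4x4, takes a point from camera to world coordinates). Camera axes: x right, y down, z forward; pixel columns grow to the right and rows downward; lengths in mm; the calibration is good to about 2 mm. A picture is of the moment at which its call begins.
- r.sign_off(): hands the job in; it is judged then, once.
The state is a dict: "t": time; "joint_positions": joint angles; "joint_velocities": joint speeds; "tau": joint torques, N m; "eef_pos": TCP position; "ee_rot": TCP orientation; "ft_force": force on the tool from outside, world axes, zero at the start; "wrist_torque": the same for the moment, N m; "grip_width": opening from 0.0 (shut) to 1.0 (fully open); "finger_force": force on a finger pad.
Only numpy, scipy, OpenCV 4.12 (cv2) and the standard library are available. Lean on these libraries where they do the work, as an engineer would, in place of code of your own. Each camera call takes 0.05 s, during which the arm holds its last target. There are 200 camera calls.

## Working session

There is one attempt and no reset: what is moved stays moved. The work goes in short steps, Python scripts to look and compute and a tool call to move; the robot and the scene stay as the last step left them, time stands still between calls to the robot, and variables do not carry over. Pictures are saved under pics/ and viewed, at most 10 in all, crops included, and the job is handed in when it is done.

Besides the shell and the picture viewer there is one more tool, called after "Emit:" as name(argument=value, ...) on one line, values as JSON. carry_out: Moves the arm, as the interface text tells. Its arguments: {"type":"object","properties":{"series":{"type":"string"},"grip_force":{"type":"number"}},"required":["series"]}

```bash
mkdir -p pics; ls
python3 - <<'E'
from workcell import r, imaging
import cv2,numpy as np,pickle
print(r.sense())
for n in("scene","top"):
    d=imaging.camera(n); cv2.imwrite(f"pics/{n}1.png",d["frame"]); pickle.dump(d,open(f"{n}1.pkl","wb")); print(d["k1"],d["mtx"].tolist() ,np.round(d["cam_to_world"],3).tolist())
E
```

```text
pics
{'t': 0.0, 'joint_positions': array([ 9.99888960e-01,  2.21225236e-01,  1.52761076e+00, -3.31833415e-05,
        1.39467930e+00, -1.26156862e-01]), 'joint_velocities': array([ 0.00027529,  0.00037383, -0.0008766 , -0.00083883, -0.00204594,
       -0.00096726]), 'tau': array([-2.49944505e-04, -4.94613683e+01, -3.87367094e+01,  6.96857250e-02,
        5.75867097e-02, -1.50959495e-04]), 'eef_pos': array([268.60584365, 563.65491089, 221.4379836 ]), 'ee_rot': array([-3.13968118e+00, -2.09511813e-04,  2.69684779e+00]), 'ft_force': array([-0.9321612 , -0.50886908,  0.17408059]), 'wrist_torque': array([-0.02787452, -0.00849356, -0.01788705]), 'finger_force': 0.0, 'grip_width': 1.0012270887244785}
-0.07584169763852916 [[479.159232018999, 0.0, 320.22598691370274], [0.0, 479.159232018999, 209.57519259386115], [0.0, 0.0, 1.0]] [[0.869, -0.224, 0.442, 220.841], [-0.496, -0.401, 0.77, -814.161], [0.004, -0.888, -0.46, 477.337], [0.0, 0.0, 0.0, 1.0]]
-0.0770860547347203 [[482.1265207995964, 0.0, 321.10430474133653], [0.0, 482.1265207995964, 194.95678177939195], [0.0, 0.0, 1.0]] [[0.077, -0.977, 0.198, 406.709], [-0.997, -0.075, 0.014, -129.347], [0.001, -0.199, -0.98, 958.642], [0.0, 0.0, 0.0, 1.0]]
```

View pics/scene1.png

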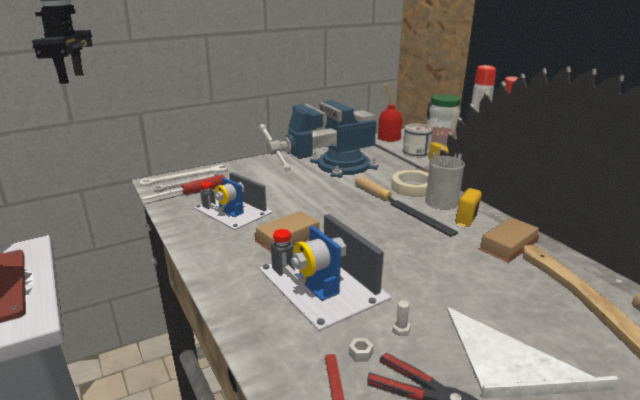

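View pics/top1.png

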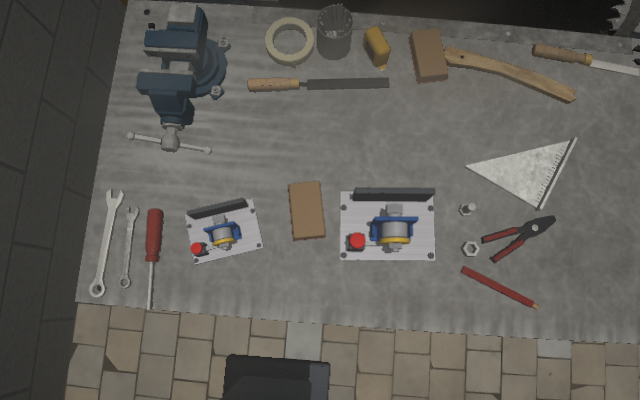

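The top view shows two fixtures: a larger one at about (388,226) and a smaller one at (223,232). The sanding block is at (307,210), the nut at (471,249) and the spare bolt at (467,210). I'll enlarge the larger fixture and check its size.

```bash
cat > h.py <<'E'
import numpy as np,cv2
def ray(d,u,v):
    m=d["mtx"]; K=np.array([d["k1"],0,0,0,0.])
    return cv2.undistortPoints(np.array([[[u,v]]],float),m,K)[0,0]
def onz(d,u,v,z):
    x,y=ray(d,u,v);T=d["cam_to_world"];w=T[:3,:3]@[x,y,1];o=T[:3,3]
    return o+w*(z-o[2])/w[2]
def dep(d,u,v):
    x,y=ray(d,u,v);z=d["depth"][int(round(v)),int(round(u))];T=d["cam_to_world"]
    return T[:3,:3]@(np.array([x,y,1])*z)+T[:3,3]
def cloud(d):
    m=d["mtx"];K=np.array([d["k1"],0,0,0,0.]);h,w=d["depth"].shape
    g=np.stack(np.meshgrid(np.arange(w),np.arange(h)),-1).reshape(-1,1,2).astype(float)
    p=cv2.undistortPoints(g,m,K)[:,0];z=d["depth"].reshape(-1,1);T=d["cam_to_world"]
    return (np.c_[p*z,z]@T[:3,:3].T+T[:3,3]).reshape(h,w,3)
def proj(d,P):
    T=np.linalg.inv(d["cam_to_world"]);q=np.atleast_2d(P)@T[:3,:3].T+T[:3,3]
    return cv2.projectPoints(q,np.zeros(3),np.zeros(3),d["mtx"],np.array([d["k1"],0,0,0,0.]))[0][:,0]
E
python3 - <<'E'
import pickle,cv2,numpy as np
from h import *
d=pickle.load(open("top1.pkl","rb"));s=pickle.load(open("scene1.pkl","rb"))
cv2.imwrite("pics/c1.png",cv2.resize(d["frame"][180:270,328:448],None,fx=6,fy=6,interpolation=2))
cv2.imwrite("pics/c2.png",cv2.resize(s["frame"][220:330,255:395],None,fx=5.5,fy=5.5,interpolation=2))
for u,v in[(341,260),(435,261),(435,192),(341,192)]:print(onz(d,u,v,6).round(1))
# red plunger via depth
for n,c in(("top",d),("scene",s)):
    f=c["frame"].astype(int);P=cloud(c)
    m=(f[...,2]>150)&(f[...,1]<80)&(f[...,0]<80)
    m&=(abs(P[...,2]-80)<6)
    q=P[m];ok=(q[:,1]<60); print(n,len(q),np.median(q,0).round(1)); print(np.c_[np.argwhere(m)[::8],q[::8]].round(0).tolist())
E
```

```text
[ 472.3 -164.3    6. ]
[ 484.1 -349.6    6. ]
[ 623.3 -345.1    6. ]
[ 608.6 -154.9    6. ]
top 166 [ 506.1 -188.7   80.3]
[[233.0, 354.0, 518.0, -182.0, 81.0], [234.0, 356.0, 517.0, -186.0, 80.0], [235.0, 354.0, 515.0, -182.0, 80.0], [235.0, 362.0, 516.0, -197.0, 80.0], [236.0, 359.0, 514.0, -192.0, 78.0], [237.0, 354.0, 511.0, -182.0, 81.0], [237.0, 362.0, 512.0, -197.0, 80.0], [238.0, 357.0, 510.0, -188.0, 77.0], [239.0, 350.0, 507.0, -175.0, 80.0], [239.0, 358.0, 508.0, -190.0, 81.0], [240.0, 352.0, 505.0, -179.0, 79.0], [240.0, 360.0, 506.0, -194.0, 81.0], [241.0, 353.0, 504.0, -181.0, 78.0], [241.0, 361.0, 504.0, -196.0, 80.0], [242.0, 355.0, 502.0, -185.0, 79.0], [242.0, 363.0, 503.0, -199.0, 79.0], [243.0, 357.0, 500.0, -189.0, 80.0], [244.0, 353.0, 498.0, -181.0, 80.0], [244.0, 361.0, 499.0, -196.0, 77.0], [245.0, 358.0, 497.0, -191.0, 79.0], [246.0, 358.0, 495.0, -191.0, 78.0]]
scene 220 [ 511.9 -184.    79.4]
[[111.0, 385.0, 1084.0, 305.0, 85.0], [112.0, 393.0, 1097.0, 283.0, 85.0], [113.0, 387.0, 1080.0, 290.0, 83.0], [113.0, 395.0, 1102.0, 280.0, 83.0], [114.0, 388.0, 10
[... 170 characters left out ...]
16.0, 397.0, 1101.0, 268.0, 77.0], [229.0, 279.0, 508.0, -175.0, 80.0], [230.0, 277.0, 504.0, -177.0, 79.0], [230.0, 285.0, 514.0, -185.0, 81.0], [231.0, 280.0, 506.0, -182.0, 80.0], [231.0, 288.0, 518.0, -189.0, 80.0], [232.0, 281.0, 505.0, -188.0, 81.0], [232.0, 289.0, 519.0, -191.0, 79.0], [233.0, 281.0, 505.0, -190.0, 80.0], [233.0, 289.0, 516.0, -198.0, 81.0], [234.0, 279.0, 501.0, -190.0, 79.0], [234.0, 287.0, 512.0, -197.0, 80.0], [235.0, 277.0, 496.0, -193.0, 80.0], [235.0, 285.0, 508.0, -198.0, 79.0], [236.0, 277.0, 496.0, -193.0, 78.0], [236.0, 285.0, 507.0, -200.0, 79.0], [237.0, 279.0, 498.0, -196.0, 77.0], [237.0, 287.0, 510.0, -201.0, 77.0], [238.0, 284.0, 504.0, -203.0, 77.0]]
```

View pics/c1.png

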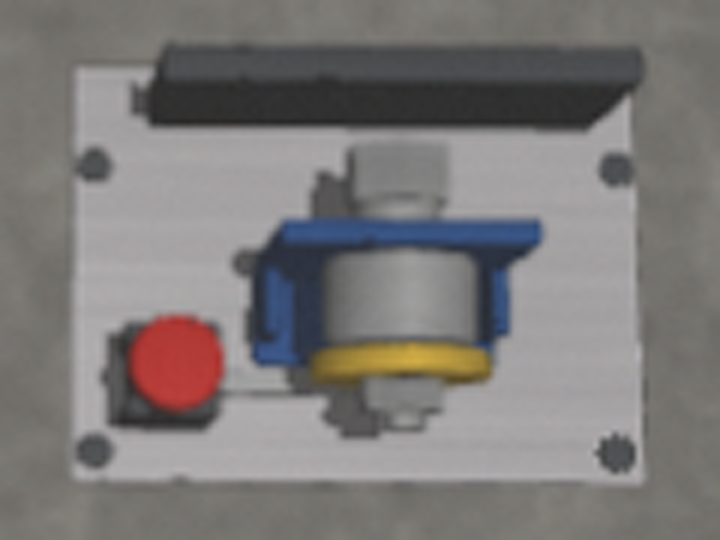

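View pics/c2.png

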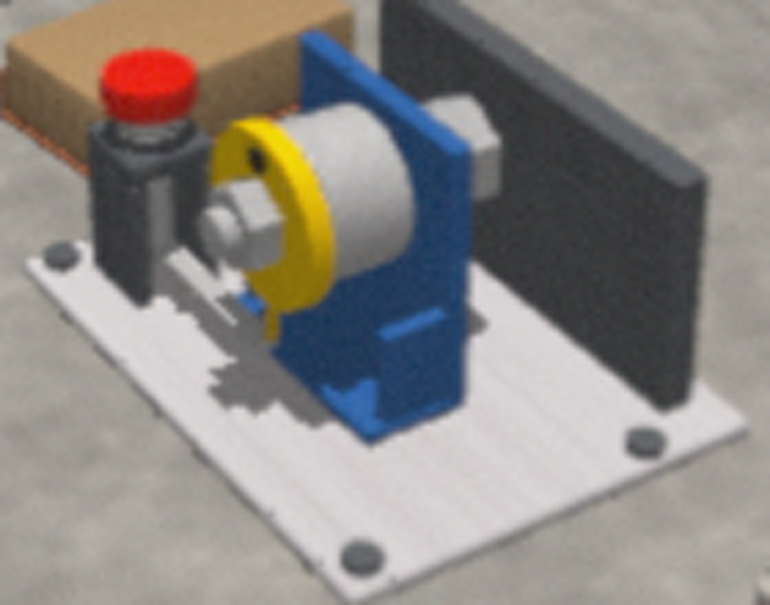

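Crop 1 shows the larger fixture from above: plunger centre at (177,363), upright top back corners at (285,220) and (541,220), and fence back corners at (165,45) and (642,47). The plate corners are at about (72,483), (645,487) and (78,66). Crop 2 shows the same fixture from the scene camera: plunger top at (150,71), the upright's right top corner at (470,152), and plate corners at (25,262), (355,602) and (748,428). Its plate measures about 190 x 140 mm, so this is the fixture meant. I'll fit its pose next.

Run:
```python
import pickle,cv2,numpy as np
from h import *
from scipy.optimize import least_squares
d=pickle.load(open("top1.pkl","rb"));s=pickle.load(open("scene1.pkl","rb"))
A=[(177,361,-38,70,80),(285,220,4,40,96),(541,220,4,-40,96),(165,45,60,75,86),(642,47,60,-75,86),(150,126,48,75,6 if 0 else 86) ]
A=A[:5]+[(72,483,-70,95,6),(645,487,-70,-95,6),(78,66,70,95,6)]
B=[(150,71,-38,70,80),(470,152,4,-40,96),(708,178,60,-75,86),(25,262,-70,95,6),(355,602,-70,-95,6),(748,428,70,-95,6)]
def res(p,use):
    c,n=np.cos(p[2]),np.sin(p[2]);o=[]
    for cam,L,u0,v0,k,t in((d,A,328,180,6,0),(s,B,255,220,5.5,1)):
        if not use[t]:continue
        L=np.array(L,float);x=L[:,2].copy();x[L[:,4]==6]+=p[3];y=L[:,3]
        W=np.c_[p[0]+c*x-n*y,p[1]+n*x+c*y,L[:,4]]
        o.append(proj(cam,W)-np.c_[(L[:,0]+.5)/k-.5+u0,(L[:,1]+.5)/k-.5+v0])
    return np.concatenate(o)
for use in((1,1),(1,0),(0,1)):
    f=least_squares(lambda p:res(p,use).ravel(),[545,-254,-.05,0],loss="soft_l1")
    print(use,f.x.round(3));print(res(f.x,use).round(1).tolist())
# depth check: red top, upright top, fence top
P=cloud(d)
roi=np.zeros(P.shape[:2],bool);roi[180:270,328:448]=1
fr=d["frame"].astype(int)
for nm,m in(("fence",roi&(abs(P[...,2]-86)<4)&(fr.max(2)<90)&(P[...,0]>580)),("upr",roi&(abs(P[...,2]-96)<4)&(fr[...,0]>fr[...,2]+40))):
    q=P[m];print(nm,len(q),q.mean(0).round(1),np.polyfit(q[:,1],q[:,0],1).round(3),q.min(0).round(),q.max(0).round())
```

```text
(1, 1) [ 5.48134e+02 -2.54374e+02  6.00000e-02 -2.40000e-02]
[[-0.9, 0.1], [-1.6, -0.3], [-0.3, 0.4], [-1.2, -0.4], [-0.2, 0.6], [1.2, -0.2], [1.8, 0.5], [0.8, -0.4], [-0.9, -0.5], [0.3, -1.2], [0.1, -0.7], [0.1, 0.6], [-0.2, 1.6], [2.4, 0.4]]
(1, 0) [ 5.48376e+02 -2.54773e+02  6.40000e-02 -1.53000e-01]
[[-0.5, 0.1], [-1.4, -0.3], [-0.1, 0.2], [-1.1, -0.4], [-0.1, 0.3], [1.5, -0.0], [2.2, 0.2], [0.8, -0.2]]
(0, 1) [ 5.48209e+02 -2.53897e+02  5.60000e-02  2.66000e-01]
[[-0.9, -0.7], [0.1, -1.4], [-0.1, -0.7], [0.3, 0.3], [-0.5, 1.3], [2.3, 0.3]]
fence 461 [ 602.3 -252.6   86.1] [-7.10000e-02  5.84376e+02] [ 593. -325.   82.] [ 612. -178.   90.]
upr 165 [ 548.4 -256.2   96.2] [-7.00000e-02  5.30428e+02] [ 543. -294.   92.] [ 554. -217.  100.]
```

The fit gives the fixture at (548, -255) with yaw 0.066. Once I turn the tool -29.3° about its z axis, tool x is fixture -x, tool y is fixture +y and tool z is down. The start TCP is at fixture (-225, 835), so I'll go to above the plunger with the fingers shut.

Emit:
carry_out(series="0 0 0 0 0 -5.86 1; 0 0 0 0 0 -5.86 1; 0 0 0 0 0 -5.86 1; 0 0 0 0 0 -5.86 1; 0 0 0 0 0 -5.86 1; -9.3 -38.2 0 0 0 0 1; -9.3 -38.2 0 0 0 0 1; -9.3 -38.2 0 0 0 0 1; -9.3 -38.2 0 0 0 0 1; -9.3 -38.2 0 0 0 0 1", grip_force=10)

```text
t: 0.93
eef_pos: [327.8, 374.9, 221.9]
ee_rot: [-3.141, -0.001, -3.074]
ft_force: [1.3, -0.2, 0.4]
grip_width: 0.321
finger_force: 0.0
```

Emit:
carry_out(series="-9.3 -38.2 0 0 0 0 1; -9.3 -38.2 0 0 0 0 1; -9.3 -38.2 0 0 0 0 1; -9.3 -38.2 0 0 0 0 1; -9.3 -38.2 0 0 0 0 1; -9.3 -38.2 0 0 0 0 1; -9.3 -38.2 0 0 0 0 1; -9.3 -38.2 0 0 0 0 1; -9.3 -38.2 0 0 0 0 1; -9.3 -38.2 0 0 0 0 1")

```text
t: 1.77
eef_pos: [446.2, -0.2, 222.4]
ee_rot: [3.141, 0.0, -3.075]
ft_force: [1.5, 0.3, -0.5]
grip_width: 0.006
finger_force: 0.0
```

Emit:
carry_out(series="-9.3 -38.2 0 0 0 0 1; -9.3 -38.2 0 0 0 0 1; -9.3 -38.2 0 0 0 0 1; -9.3 -38.2 0 0 0 0 1; -9.3 -38.2 0 0 0 0 1; 0 0 30 0 0 0 1; 0 0 30 0 0 0 1; 0 0 30 0 0 0 1; 0 0 0 0 0 0 1; 0 0 0 0 0 0 1")

```text
t: 2.6
eef_pos: [503.7, -184.9, 130.8]
ee_rot: [3.139, -0.004, -3.075]
ft_force: [-0.3, -0.8, 0.3]
grip_width: 0.003
finger_force: 0.0
```

Emit:
carry_out(series="-1.6 -2.9 15 0 0 0 1; 0 0 15 0 0 0 1; 0 0 8 0 0 0 1; 0 0 0 0 0 0 1")

```text
t: 2.93
eef_pos: [507.0, -188.2, 94.7]
ee_rot: [3.141, -0.001, -3.075]
ft_force: [-0.1, -0.1, 0.4]
grip_width: 0.007
finger_force: 0.0
```

Run:
```python
from workcell import r, imaging
import cv2,numpy as np
print(r.sense()["eef_pos"],r.sense()["ft_force"])
a=[cv2.resize(imaging.camera(n)["frame"][y:y+90,x:x+80],None,fx=5,fy=5,interpolation=2) for n,x,y in(("scene",250,200),("top",325,190))]
cv2.imwrite("pics/c3.png",np.hstack(a))
```

```text
[ 507.03969362 -188.24945125   94.66656353] [-0.0629357  -0.07951134  0.40241407]
```

View pics/c3.png

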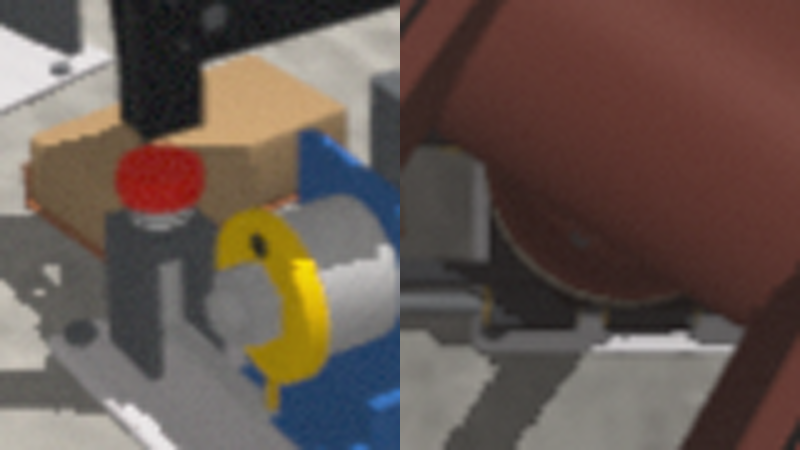

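The left half of the crop shows the shut fingers at about (160,130), right above the red plunger at (160,175). In the top view the arm hides them. I'll press gently and watch the force.

Emit:
carry_out(series="0 0 5 0 0 0 1; 0 0 5 0 0 0 1; 0 0 4 0 0 0 1; 0 0 4 0 0 0 1; 0 0 3 0 0 0 1; 0 0 0 0 0 0 1")

```text
t: 3.53
eef_pos: [507.4, -188.7, 73.6]
ee_rot: [-3.141, 0.0, -3.075]
ft_force: [-0.8, 0.6, 7.0]
grip_width: 0.006
finger_force: 3.0
```

Emit:
carry_out(series="0 0 2 0 0 0 1; 0 0 2 0 0 0 1; 0 0 1 0 0 0 1; 0 0 0 0 0 0 1")

```text
t: 3.87
eef_pos: [507.5, -188.7, 70.3]
ee_rot: [-3.141, 0.0, -3.075]
ft_force: [-5.1, 2.3, 14.5]
grip_width: 0.003
finger_force: 7.4
```

The force is 14.5 N, above the 8 N spring, so the plunger is on its stop. I'll hold it there for over a second.

Emit:
carry_out(series="0 0 0.5 0 0 0 1; 0 0 0 0 0 0 1; 0 0 0 0 0 0 1; 0 0 0 0 0 0 1; 0 0 0 0 0 0 1; 0 0 0 0 0 0 1; 0 0 0 0 0 0 1; 0 0 0 0 0 0 1; 0 0 0 0 0 0 1; 0 0 0 0 0 0 1")

```text
t: 4.7
eef_pos: [507.6, -188.7, 70.3]
ee_rot: [-3.141, 0.0, -3.075]
ft_force: [-6.1, 2.6, 17.5]
grip_width: 0.003
finger_force: 8.9
```

Emit:
carry_out(series="0 0 0 0 0 0 1; 0 0 0 0 0 0 1; 0 0 0 0 0 0 1; 0 0 0 0 0 0 1; 0 0 0 0 0 0 1; 0 0 0 0 0 0 1; 0 0 0 0 0 0 1; 0 0 0 0 0 0 1")

```text
t: 5.37
eef_pos: [507.6, -188.7, 70.3]
ee_rot: [-3.141, 0.0, -3.075]
ft_force: [-6.8, 3.6, 17.3]
grip_width: 0.007
finger_force: 8.9
```

Run:
```python
from workcell import r, imaging
import cv2,numpy as np
print(r.sense()["eef_pos"],r.sense()["ft_force"])
cv2.imwrite("pics/c4.png",cv2.resize(imaging.camera("scene")["frame"][200:290,250:350],None,fx=6,fy=6,interpolation=2))
```

```text
[ 507.57397179 -188.70493508   70.2984797 ] [-6.75948244  3.64268525 17.33140848]
```

View pics/c4.png

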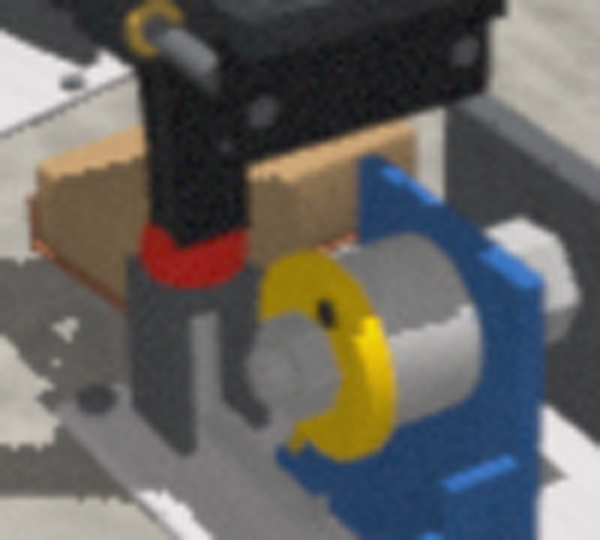

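The plunger head is fully down at (195,260), and the disc has begun to turn: its hole is now at (325,315) and the stop tab is at (300,440). I'll lift, open the fingers and move over the gap.

Emit:
carry_out(series="0 0 -20 0 0 0 1; 0 0 -35 0 0 0 1; 0 0 -35 0 0 0 0; -19.3 -22.9 0 0 0 0 0; -19.3 -22.9 0 0 0 0 0; -19.3 -22.9 0 0 0 0 0; 0 0 0 0 0 0 0; 0 0 0 0 0 0 0; 0 0 0 0 0 0 0; 0 0 0 0 0 0 0", grip_force=40)

```text
t: 6.25
eef_pos: [568.6, -252.3, 157.4]
ee_rot: [3.141, -0.001, -3.075]
ft_force: [-0.2, -0.3, 0.8]
grip_width: 0.526
finger_force: 0.0
```

Run:
```python
from workcell import r, imaging
import cv2,numpy as np
s=r.sense();print(s["eef_pos"],s["ee_rot"],s["grip_width"],s["ft_force"])
p=s["eef_pos"]-[548,-255,0];c,n=np.cos(.066),np.sin(.066)
print("fixture",c*p[0]+n*p[1],-n*p[0]+c*p[1],p[2])
cv2.imwrite("pics/c5.png",cv2.resize(imaging.camera("scene")["frame"][190:290,260:390],None,fx=6,fy=6,interpolation=2))
```

```text
[ 568.6461506  -252.32503018  157.44799059] [ 3.14057556e+00 -1.19041448e-03 -3.07471817e+00] 0.5262320605077795 [-0.19417967 -0.25955684  0.81711967]
fixture 20.777619462828152 1.3074889787067936 157.44799058842878
```

View pics/c5.png

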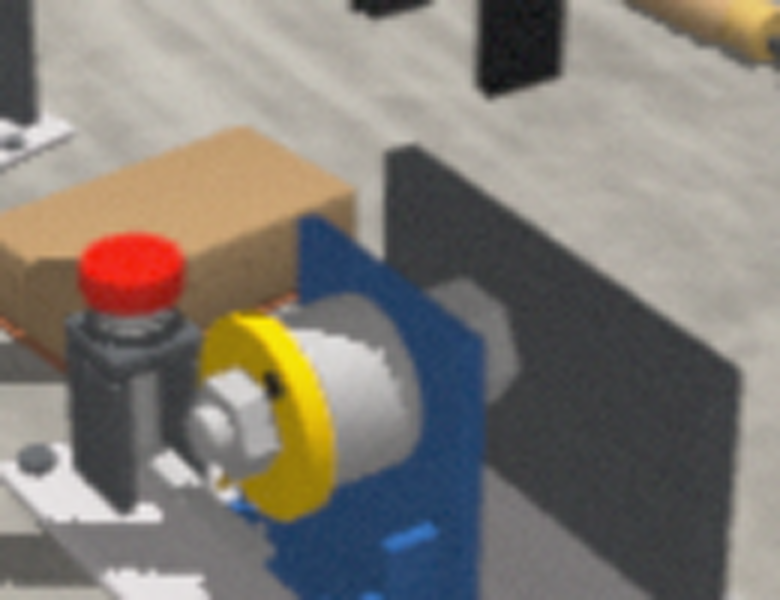

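The plunger has sprung back up at (132,270) and the disc keeps turning, with its hole now at (273,383). The fingers are above the gap, with one at about (520,50). I'll descend with a small correction.

Emit:
carry_out(series="-1.4 -1.3 0 0 0 0 0; 0 0 15 0 0 0 0; 0 0 15 0 0 0 0; 0 0 10 0 0 0 0; 0 0 10 0 0 0 0; 0 0 10 0 0 0 0; 0 0 10 0 0 0 0; 0 0 0 0 0 0 0")

```text
t: 6.97
eef_pos: [569.6, -253.6, 85.4]
ee_rot: [3.139, -0.003, -3.075]
ft_force: [-1.2, 0.2, 0.0]
grip_width: 0.997
finger_force: 0.0
```

Emit:
carry_out(series="0 0 10 0 0 0 0; 0 0 8 0 0 0 0; 0 0 8 0 0 0 0; 0 0 6 0 0 0 0; 0 0 5 0 0 0 0; 0 0 0 0 0 0 0; 0 0 0 0 0 0 0")

```text
t: 7.55
eef_pos: [570.8, -254.3, 50.7]
ee_rot: [3.141, -0.001, -3.075]
ft_force: [-0.3, 0.1, 0.2]
grip_width: 1.003
finger_force: 0.0
```

Emit:
carry_out(series="0 0 2 0 0 0 0; 0 0 0 0 0 0 0.3; 0 0 0 0 0 0 0.5; 0 0 0 0 0 0 0.6; 0 0 0 0 0 0 0.7; 0 0 0 0 0 0 0.8; 0 0 0 0 0 0 0.9; 0 0 0 0 0 0 1; 0 0 0 0 0 0 1; 0 0 0 0 0 0 1", grip_force=40)

```text
t: 8.38
eef_pos: [570.9, -254.4, 49.0]
ee_rot: [3.142, -0.0, -3.075]
ft_force: [-0.8, -0.0, -0.3]
grip_width: 0.4
finger_force: 0.0
```

Emit:
carry_out(series="0 0 0 0 0 0 1; 0 0 0 0 0 0 1; 0 0 0 0 0 0 1; 0 0 0 0 0 0 1; 0 0 0 0 0 0 1; 0 0 0 0 0 0 1")

```text
t: 8.88
eef_pos: [570.9, -253.2, 49.0]
ee_rot: [3.14, -0.0, -3.075]
ft_force: [-0.3, 4.9, 3.7]
grip_width: 0.338
finger_force: 39.7
```

The grip closed on about 30 mm at 40 N, which matches the flats of the head. Next I'll check that the disc has stopped, comparing pictures 1.67 s apart.

Run:
```python
from workcell import imaging
import cv2
cv2.imwrite("a.png",imaging.camera("scene")["frame"][230:300,275:345])
```

Emit:
carry_out(series="0 0 0 0 0 0 1; 0 0 0 0 0 0 1; 0 0 0 0 0 0 1; 0 0 0 0 0 0 1; 0 0 0 0 0 0 1; 0 0 0 0 0 0 1; 0 0 0 0 0 0 1; 0 0 0 0 0 0 1; 0 0 0 0 0 0 1; 0 0 0 0 0 0 1")

```text
t: 9.77
eef_pos: [570.9, -253.2, 49.0]
ee_rot: [3.14, -0.0, -3.075]
ft_force: [0.1, 4.1, 3.3]
grip_width: 0.345
finger_force: 39.7
```

Emit:
carry_out(series="0 0 0 0 0 0 1; 0 0 0 0 0 0 1; 0 0 0 0 0 0 1; 0 0 0 0 0 0 1; 0 0 0 0 0 0 1; 0 0 0 0 0 0 1; 0 0 0 0 0 0 1; 0 0 0 0 0 0 1; 0 0 0 0 0 0 1; 0 0 0 0 0 0 1")

```text
t: 10.6
eef_pos: [570.9, -253.2, 49.1]
ee_rot: [3.14, -0.0, -3.075]
ft_force: [-0.8, 4.3, 2.7]
grip_width: 0.34
finger_force: 39.7
```

Run:
```python
from workcell import r,imaging
import cv2,numpy as np
a=cv2.imread("a.png");b=imaging.camera("scene")["frame"][230:300,275:345]
print(r.sense()["ft_force"],r.sense()["wrist_torque"],np.abs(a.astype(int)-b).mean(),(np.abs(a.astype(int)-b).max(2)>40).sum())
cv2.imwrite("pics/c6.png",cv2.resize(np.hstack([a,b]),None,fx=5.5,fy=5.5,interpolation=2))
```

```text
[0.05996589 5.24936146 3.14658258] [1.00714098 0.17252495 0.04226625] 2.004421768707483 0
```

View pics/c6.png

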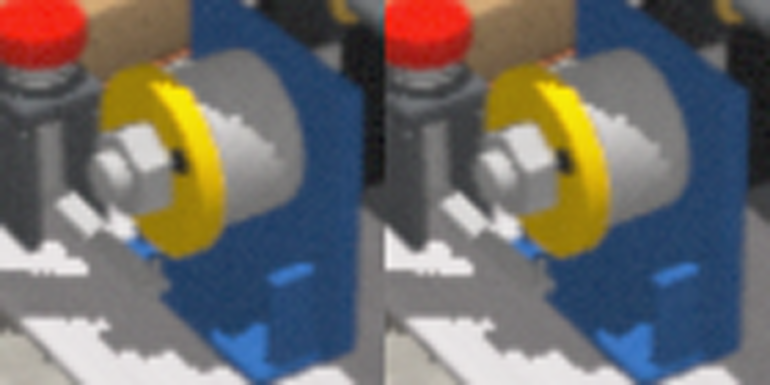

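The hole in the disc is at (178,160) in the earlier picture and (563,160), the same spot, in the later one. No pixel changed beyond noise, so the driver is stopped and the head is held. I'm handing in.

```bash
python3 -c "
from workcell import r
print(r.sign_off())"
```

```text
the job is handed in; nothing more can be done
None
```

I held the plunger at its stop for about 1.5 s, the driver started turning, and the arm then gripped the bolt head at about 40 N and stopped it; I handed the job in at about 10.7 s still holding it, with the loose nut, spare bolt and sanding block not touched.

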